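Start a tube weld cycle from the bench controls

TASK

Start the weld with the closed fingertips, in this order: press the white-barred half of the black fume-extractor rocker fully down, push the yellow clamp head over the tube fully down, then press the green start button all the way in and let it spring back. Do not press the blue or red button, and leave the tube lying in its fixture and the loose things where they are: nothing is to be grasped or lifted.

Things in the scene. Friction and masses are not known exactly. Their poses are not given: they have to be found in the camera images.
- rocker (a joint): Black V-shaped rocker, 80 x 40 mm, on the yellow switch box (120 x 70 x 40 mm); it see-saws on a level hinge at its middle, 54 mm above the table. Rad: 0 = off (plain half level, half with a white bar at its end raised 0.3 rad), 0.3 = on (white-bar half pressed level, its top 54 mm above the table). Starts within 0.04 of off. About 2.5 N moves it; it stays where left.
- rocker_on (a point): Point on the top face of the rocker's white-bar half, on its centre line, 26 mm from the hinge; its x axis lies along the switch box, away from the hinge, rising 0.3 rad when off and level when on. In going on the point sinks about 8 mm, from 62 to 54 mm above the table.
- clamp (a joint): Push-down clamp of the blue tube fixture: a yellow round head 42 mm across and 14 mm thick on a vertical rod through the bridge over the tube. Value in m, growing as it goes down: starts 0 to 0.004 (up), 0.018 = fully down with its rubber foot on the tube. Moves with about 3 to 4 N and stays where it is left.
- clamp_top (a point): Centre of the flat top of the yellow head; 137 mm above the table with the clamp at 0, 119 mm when fully down. The bridge below the head is 90 x 30 mm, its top 104 mm above the table.
- green (a joint): Travel in m of the green start button: 0 = out, 0.006 = fully in, 5 N; it springs back when let go. Round cap 28 mm across in a black collar 44 mm across, on the grey panel (110 x 200 x 50 mm).
- green_top (a point): Centre of the top of the green cap, 68 mm above the table when out; the cap stands 6 mm above its collar. The three buttons stand in a row 62 mm apart in any order.
- blue (a joint): Travel of the blue button (same kind); leave alone.
- blue_top (a point): Centre of the top of the blue cap.
- red (a joint): Travel of the red button (same kind); leave alone.
- red_top (a point): Centre of the top of the red cap.
- tube: Loose steel tube 32 mm across, 160 mm long, lying in the fixture's two V-blocks under the clamp. Origin at its middle, 45 mm above the table; x along the tube. It stays there.
- stub: Bystander, loose: a 45 mm piece of 32 mm steel tube standing upright beside the switch box.
- spacer: Bystander, loose: a small stepped brass spacer, 26 mm wide, 26 mm high, beside the switch box.
- driver: Bystander, loose: a screwdriver lying on the robot's side of the panel.
- spray: Bystander, loose: a blue can 56 mm wide, 110 mm high, beyond on the right.
- gauge: Bystander, loose: an aluminium block 70 x 50 x 30 mm, beyond on the left.
Mind the look-alikes: they are no part of the job. What is shaped like the part that bears rocker but turquoise is not meant.

How it is judged:
By the outcome, as a careful person would: the job done as asked, in the order asked, and still so for the second after the job is handed in, with the robot touching nothing.
It also fails if it takes over 51 s, if anything falls off the work surface, if the arm or the gripper's body presses on something with over 40 N, if the wrist force passes 120 N, or if a joint passes its speed limit or range.

ROBOT

A 6-joint arm with a two-finger parallel gripper is mounted at the origin on the work surface. World frame = base frame: x ahead of the robot, y to its left, z up, the work surface at z = 0. Lengths are in m, angles in rad, forces in N, time in s.
With the tool pointing down it reaches from about 0.275 to 0.85 m from the base axis. Payload 5.2 kg.
Tool frame: the origin (TCP) lies at the very end of the fingers, on their centre line; the grasp point (between the pads) lies 19 mm behind it; z points along the fingers, y is the line along which they close (so a half turn about z gives the same grasp; the last joint's range is limited). The gripper opens to 85 mm and grips with 20 to 120 N. Pads are 22 mm wide; open, the fingers measure 114 mm over their backs; the gripper's body (76 mm by 85 mm) begins 54 mm behind the grasp point. The pads swing forward as they close: fully open they stand 13 mm farther back than shut.
Start: joints at [1.002, 0.259, 1.535, -0, 1.348, -0.203], TCP at [0.197, 0.514, 0.231] pointing down, gripper open.
Joint ranges: [-3.14, 3.14], [-0.91, 2.08], [0.19, 2.58], [-1.22, 4.36], [0.22, 2.71], [-3.12, 3.12]. Speed limits (rad/s): [2.57, 2.57, 3.14, 3.14, 3.14, 3.14].

INTERFACE

Orientations are given as a unit quaternion [w, x, y, z].
In Python, from workcell import env, viewer gives the robot as it stands.
- The arm moves only by the tool step_arm, never from a script. Its argument "series" is a list of rows, each a list of 4 numbers: the shift along the tool's x, y, z in cm, then the turn about the tool's z in degrees. In form: [[x, y, z, spin], ...]. A call has 1 to 20 rows; each row shifts and turns the commanded pose from where the row before left it, along the tool's axes as they then stand; what a row does not reach is not made up. A row lasts 1/12 s, in which the tool goes at most 41.7 mm and 7.16 degrees, less where a joint would pass 70% of its speed; a pose out of reach is approached as far as the arm can. A call with a gripper value outside its range is refused whole. "jaw" is the gripper command: -1 is fully open, 1 is shut, values between are in proportion, set as the call begins (left out, the last holds). The fingers move at their own pace and stop on an object; "newtons" is the grip in N (left out, the last holds). Time passes only in rows, so rows that do not move let the fingers close. It gives the time, the measured TCP pose, the force, the opening and the grip force at its end, in the units of the state.
- env.get_obs(): the state, without advancing time (a new reading comes with each control period).
- viewer.get_image(name): name is "scene" or "top" or "wrist"; returns the picture (480x640x3 uint8, red, green, blue); there is no depth.
- viewer.calibration(name): a dict with "vertical_fov" (degrees; the focal length in pixels is half the picture's height over the tangent of half this angle, whatever the lens; pixels are square), "cx", "cy" (the principal point, pixels), "view" (4x4, takes a point from world to camera coordinates). Camera axes: x right, y up, looking along -z (the intrinsics and any distortion apply to the point x, -y, -z); pixel columns grow to the right and rows downward; lengths in m; the calibration is good to about 2 mm. A picture is of the moment at which its call begins: read the wrist's pose just before it. calibration takes no time and is no camera call; for the wrist camera it gives the pose at the moment of the call.
- env.sign_off(): hands the job in; it is judged then, once.
The state is a dict: "t": time; "joints": joint angles; "qvel": joint speeds; "joint_efforts": joint torques, N m; "position": TCP position; "tool_rot": TCP orientation; "wrist_force": force on the tool from outside, world axes, zero at the start; "wrist_torque": the same for the moment, N m; "gripper_width": finger opening in m; "grip_force": force on a finger pad.
Only numpy, scipy, OpenCV 4.12 (cv2) and the standard library are available. Lean on these libraries where they do the work, as an engineer would, in place of code of your own. Each camera call takes 0.05 s, during which the arm holds its last target. There are 200 camera calls.

## Working session

There is one attempt and no reset: what is moved stays moved. The work goes in short steps, Python scripts to look and compute and a tool call to move; the robot and the scene stay as the last step left them, time stands still between calls to the robot, and variables do not carry over. Pictures are saved under pics/ and viewed, at most 10 in all, crops included, and the job is handed in when it is done.

Besides the shell and the picture viewer there is one more tool, called in YAML: its name, and indented under it one key for each argument. step_arm: Moves the arm, as the interface text tells. Its arguments: {"type":"object","properties":{"series":{"type":"array","items":{"type":"array","items":{"type":"number"}}},"jaw":{"type":"number"},"newtons":{"type":"number"}},"required":["series"]}

```bash
mkdir -p pics; ls
cat > h.py <<'E'
from workcell import env, viewer
import numpy as np, cv2
def cal(n):
    c=viewer.calibration(n); f=240/np.tan(np.radians(c["vertical_fov"])/2); return c,f
def ray(c,f,u,v,z):
    V=np.array(c["view"]); R=V[:3,:3]; o=-R.T@V[:3,3]
    d=R.T@np.array([(u-c["cx"])/f,-(v-c["cy"])/f,-1]); return o+d*(z-o[2])/d[2]
E
python3 - <<'E'
from h import *
print(env.get_obs())
for n in("top","scene"):
    c=viewer.calibration(n);print(n,c)
    cv2.imwrite(f"pics/{n}0.png",viewer.get_image(n)[:,:,::-1])
E
```

```text
pics
{'t': 0.0, 'joints': array([ 1.00221116e+00,  2.59363674e-01,  1.53607461e+00, -2.10924290e-05,
        1.34797177e+00, -2.02793677e-01]), 'qvel': array([ 0.00074836, -0.00152394, -0.00039278,  0.00129509,  0.00050714,
       -0.00084483]), 'joint_efforts': array([ 2.59859462e-04, -4.46030366e+01, -2.90573734e+01, -1.89236252e-04,
        1.16771375e-02,  1.44400980e-05]), 'position': array([0.19642777, 0.51317707, 0.23046695]), 'tool_rot': array([-3.32323175e-04,  1.81875405e-01,  9.83321164e-01, -8.45814799e-04]), 'wrist_force': array([-0.15410047, -0.32879511,  0.39102351]), 'wrist_torque': array([0.06556428, 0.01728915, 0.00666638]), 'grip_force': 0.0, 'gripper_width': 0.08526342975456537}
top {'vertical_fov': 45.384290976907984, 'cx': 313.57667038161776, 'cy': 239.29038467222998, 'view': array([[ 0.02135749, -0.99976463, -0.00381346,  0.04394422],
       [ 0.97631204,  0.02003473,  0.21543772, -0.53548301],
       [-0.21531061, -0.00832434,  0.97651014, -1.31873805],
       [ 0.        ,  0.        ,  0.        ,  1.        ]])}
scene {'vertical_fov': 47.31354031181949, 'cx': 318.55067948775724, 'cy': 245.9853103545646, 'view': array([[ 0.56202823,  0.8270765 , -0.00829053, -0.35464728],
       [-0.48999043,  0.3410079 ,  0.80226118,  0.17502758],
       [ 0.6663585 , -0.44683114,  0.59691563, -1.51743645],
       [ 0.        ,  0.        ,  0.        ,  1.        ]])}
```

View pics/top0.png

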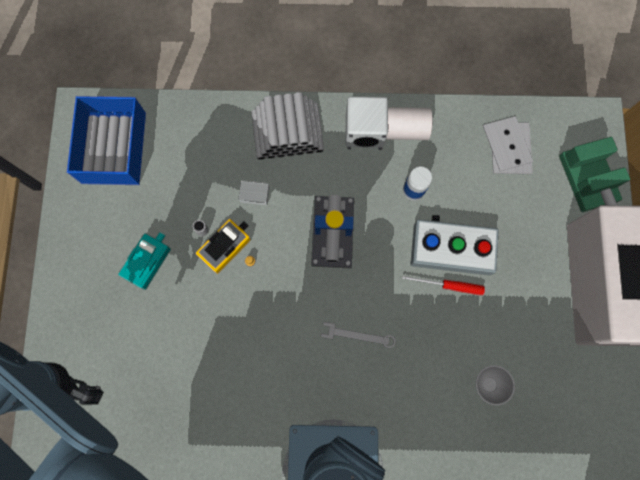

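View pics/scene0.png

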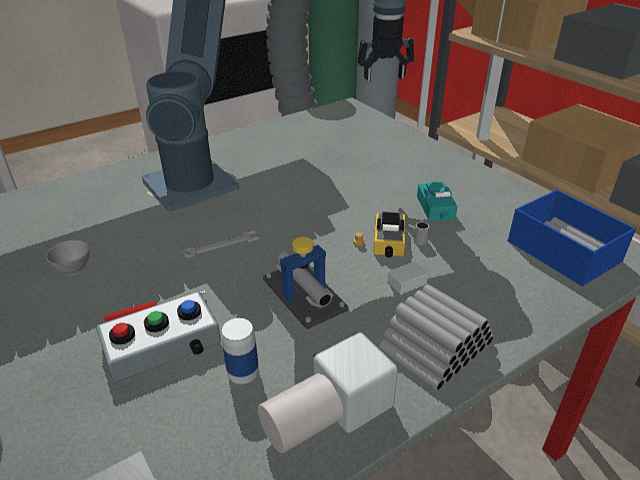

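The top view shows the yellow switch box at about (223,246), the clamp head at (335,219), and blue, green and red at (431,241), (457,244) and (484,247). The turquoise decoy is at (146,260). Next I'll take a closer crop of the rocker and compute positions.

Run:
```python
from h import *
im=cv2.imread("pics/top0.png"); hsv=cv2.cvtColor(im,cv2.COLOR_BGR2HSV)
c,f=cal("top")
def blob(lo,hi,box,z,name):
    x0,y0,x1,y1=box; m=cv2.inRange(hsv,lo,hi); k=np.zeros_like(m);k[y0:y1,x0:x1]=m[y0:y1,x0:x1]
    n,l,s,ce=cv2.connectedComponentsWithStats(k); i=1+np.argmax(s[1:,4]); print(name,ce[i],s[i],ray(c,f,*ce[i],z).round(4)); return l==i
blob((20,120,80),(35,255,255),(315,200,355,235),.135,"clamp")
blob((45,100,50),(80,255,255),(440,225,475,260),.068,"green")
blob((100,120,50),(125,255,255),(415,225,448,260),.068,"blue")
blob((0,120,50),(8,255,255),(470,232,497,260),.068,"red")
m=blob((20,120,80),(35,255,255),(190,210,255,275),.04,"box")
r=cv2.minAreaRect(np.argwhere(m)[:,::-1].astype(np.float32));print(r)
P=np.array([ray(c,f,u,v,.04) for u,v in cv2.boxPoints(r)]);print(P.round(4),P.mean(0))
a=cv2.resize(im[205:285,180:270],None,fx=6,fy=6,interpolation=cv2.INTER_CUBIC)
s=cv2.imread("pics/scene0.png")[195:275,345:435]
cv2.imwrite("pics/c1.png",a);cv2.imwrite("pics/c2.png",cv2.resize(s,None,fx=6,fy=6))
```

```text
clamp [334.17870722 218.7148289 ] [326 210  18  19 263] [0.5666 0.0085 0.135 ]
green [457.87591241 243.7810219 ] [452 238  13  13 137] [ 0.5285 -0.2879  0.068 ]
blue [431.83448276 240.74482759] [426 234  13  14 145] [ 0.5346 -0.2263  0.068 ]
red [483.9270073  246.84671533] [478 240  13  14 137] [ 0.5223 -0.3494  0.068 ]
box [225.7029703  248.50693069] [196 219  54  55 505] [0.5113 0.2679 0.04  ]
((223.00001525878906, 245.50001525878906), (30.405588150024414, 50.20457458496094), 45.0)
[[0.4998 0.343  0.04  ]
 [0.5903 0.2616 0.04  ]
 [0.5374 0.2064 0.04  ]
 [0.4483 0.2878 0.04  ]] [0.51897493 0.27470243 0.04      ]
```

View pics/c1.png

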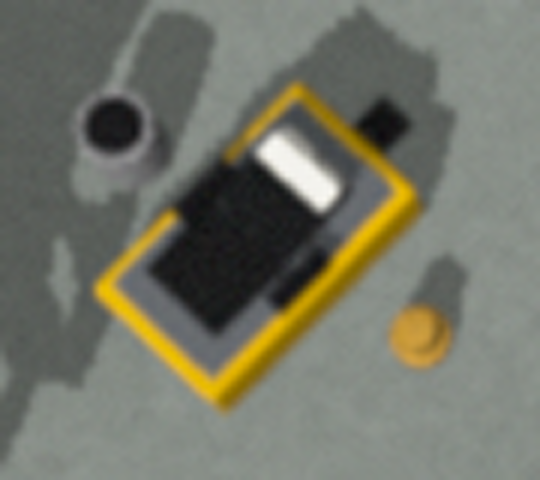

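View pics/c2.png

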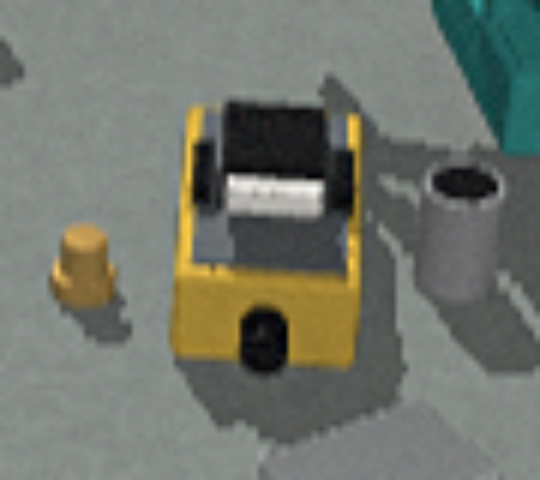

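```bash
cat >> h.py <<'E'
from scipy.spatial.transform import Rotation as Ro
def delta(t):
    o=env.get_obs(); w,x,y,z=o["tool_rot"]; R=Ro.from_quat([x,y,z,w]).as_matrix()
    print("x axis ang",np.degrees(np.arctan2(R[1,0],R[0,0])).round(2),"tool z",R[:,2].round(4),"pos",o["position"].round(4),"t",o["t"],"F",o["wrist_force"].round(1))
    print("delta cm",(R.T@(np.array(t)-o["position"])*100).round(2))
E
python3 - <<'E'
from h import *
c,f=cal("top")
g=lambda u,v,z:ray(c,f,180+(u+.5)/6-.5,205+(v+.5)/6-.5,z)
print("bar",g(298,170,.065))
C=np.array([g(*p,.04) for p in((297,85),(418,195),(98,288))]);print(C.round(4)); ctr=(C[1]+C[2])/2
d=C[0]-C[2];d/=np.linalg.norm(d);print(ctr,d,np.linalg.norm(C[0]-C[2]),np.degrees(np.arctan2(d[1],d[0])))
for k in (.026,.036):print((ctr+k*d).round(4))
delta([*(ctr+.027*d)[:2],.15])
E
```

```text
bar [0.54448655 0.25734934 0.065     ]
[[0.5858 0.2636 0.04  ]
 [0.5408 0.2121 0.04  ]
 [0.4997 0.3395 0.04  ]]
[0.52025426 0.27578479 0.04      ] [ 0.75044781 -0.66092971  0.        ] 0.11479022713162211 -41.37081622692872
[0.5398 0.2586 0.04  ]
[0.5473 0.252  0.04  ]
x axis ang 159.04 tool z [-9.0e-04 -1.4e-03 -1.0e+00] pos [0.1964 0.5132 0.2306] t 0.1 F [-0.2 -0.1  0.3]
delta cm [-41.27 -11.52   8.06]
```

step_arm:
  series:
    - [-2.95,-0.82,0.2,0]
    - [-2.95,-0.82,0.2,0]
    - [-2.95,-0.82,0.2,0]
    - [-2.95,-0.82,0.2,0]
    - [-2.95,-0.82,0.2,0]
    - [-2.95,-0.82,0.2,0]
    - [-2.95,-0.82,0.2,0]
    - [-2.95,-0.82,0.2,0]
    - [-2.95,-0.82,0.2,0]
    - [-2.95,-0.82,0.2,0]
    - [-2.95,-0.82,0.2,0]
    - [-2.95,-0.82,0.2,0]
    - [-2.95,-0.82,0.2,0]
    - [-2.95,-0.82,0.2,0]
    - [0,0,0,6.8]
    - [0,0,0,6.8]
    - [0,0,0,6.8]
    - [0,0,0,0]
    - [0,0,0,0]
  jaw: 1
  newtons: 30

```text
t: 1.68
position: [0.5411, 0.2586, 0.2029]
tool_rot: [-0.0, 0.352, 0.936, -0.0]
wrist_force: [-1.6, -0.2, -0.1]
gripper_width: -0.0003
grip_force: 0.0
```

Run:
```python
from h import *
c,f=cal("wrist");im=viewer.get_image("wrist")
cv2.imwrite("pics/w1.png",im[:,:,::-1])
delta([.540,.2585,.08]); print(c,f,env.get_obs()["gripper_width"])
import json;json.dump({k:np.array(v).tolist() for k,v in c.items()},open("w1.json","w"))
```

```text
x axis ang 138.86 tool z [-7.e-04 -2.e-04 -1.e+00] pos [0.5411 0.2587 0.203 ] t 1.7333 F [ 0.4 -0.7  0.3]
delta cm [ 0.06 -0.08 12.3 ]
{'vertical_fov': 70.59119880896502, 'cx': 319.8245868657753, 'cy': 231.7654826803587, 'view': array([[ 6.58471670e-01,  7.52605511e-01, -6.74550677e-05,
        -5.50475124e-01],
       [-7.26040261e-01,  6.35205520e-01, -2.63399861e-01,
         2.54024419e-01],
       [-1.98193339e-01,  1.73490321e-01,  9.64686741e-01,
        -2.89073482e-01],
       [ 0.00000000e+00,  0.00000000e+00,  0.00000000e+00,
         1.00000000e+00]])} 339.019363890024 0.00011436100938774445
```

View pics/w1.png

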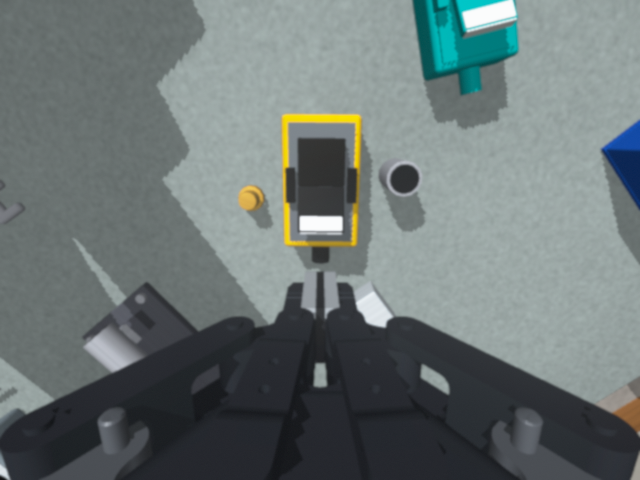

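The wrist view shows the hinge line at about (321.5,185) and the white bar centre at about (321,225), near the fingertips.

Run:
```python
from h import *
import json
c=json.load(open("w1.json"));f=339.02
h=ray(c,f,321.5,185,.054);b=ray(c,f,321,224.5,.064);d=(b-h)[:2];L=np.linalg.norm(d);d/=L
print(h.round(4),b.round(4),L,np.degrees(np.arctan2(d[1],d[0])))
p=h[:2]+.027*d;print(p);delta([*p,.07])
```

```text
[0.5191 0.2791 0.054 ] [0.5433 0.2574 0.064 ] 0.03249606486792271 -41.946758517678525
[0.53921501 0.261095  ]
x axis ang 138.86 tool z [-7.e-04 -2.e-04 -1.e+00] pos [0.5411 0.2587 0.203 ] t 1.7333 F [ 0.4 -0.7  0.3]
delta cm [ 0.29  0.06 13.3 ]
```

step_arm:
  series:
    - [0.25,0,2.5,0]
    - [0,0,3,0]
    - [0,0,3,0]
    - [0,0,2.5,0]
    - [0,0,1.5,0]
    - [0,0,0.4,0]
    - [0,0,0.3,0]
    - [0,0,0.3,0]
    - [0,0,0.3,0]
    - [0,0,0.3,0]
    - [0,0,0.3,0]
    - [0,0,0.3,0]
    - [0,0,0.2,0]
    - [0,0,0,0]
    - [0,0,0,0]

```text
t: 2.98
position: [0.5396, 0.2604, 0.0544]
tool_rot: [0.0, 0.353, 0.936, 0.0]
wrist_force: [0.9, 0.3, 1.1]
gripper_width: -0.0
grip_force: 0.9
```

step_arm:
  series:
    - [0,0,0.1,0]
    - [0,0,0.1,0]
    - [0,0,0,0]
    - [0,0,0,0]

```text
t: 3.32
position: [0.5397, 0.2605, 0.054]
tool_rot: [0.0, 0.353, 0.936, 0.0]
wrist_force: [-2.5, -1.0, 13.0]
gripper_width: -0.0001
grip_force: 6.3
```

step_arm:
  series:
    - [0,0,-1,0]
    - [0,0,-3,0]
    - [0,0,-3.5,0]
    - [0,0,-3.5,0]
    - [0,0,-3,0]
    - [0,0,-1,0]
    - [0,0,0,0]

```text
t: 3.9
position: [0.5407, 0.261, 0.2058]
tool_rot: [0.002, 0.353, 0.936, 0.002]
wrist_force: [0.1, 0.7, 0.2]
gripper_width: -0.0002
grip_force: 0.0
```

Run:
```python
from h import *
im=viewer.get_image("wrist")[:,:,::-1]
a=cv2.resize(cv2.imread("pics/w1.png")[100:270,240:400],None,fx=2.4,fy=2.4);b=cv2.resize(im[100:270,240:400],None,fx=2.4,fy=2.4)
cv2.imwrite("pics/w2.png",np.hstack([a,b]))
delta([.5666,.0085,.2])
```

```text
x axis ang 138.65 tool z [ 1.6e-03  7.0e-04 -1.0e+00] pos [0.5396 0.2606 0.2032] t 3.95 F [-0.5  0.5 -0.5]
delta cm [-18.68 -17.14   0.31]
```

View pics/w2.png

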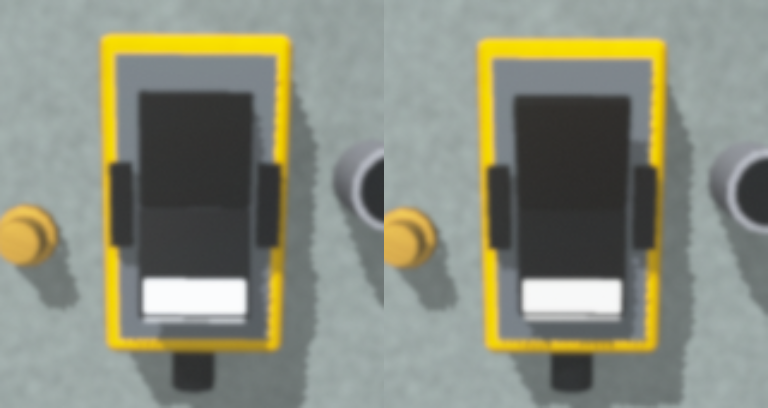

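The bar half now lies level: its shading changed and it stopped hard at 54 mm with 13 N. Next is the clamp.

step_arm:
  series:
    - [-1.87,-1.71,0,0]
    - [-1.87,-1.71,0,0]
    - [-1.87,-1.71,0,0]
    - [-1.87,-1.71,0,0]
    - [-1.87,-1.71,0,0]
    - [-1.87,-1.71,0,0]
    - [-1.87,-1.71,0,0]
    - [-1.87,-1.71,0,0]
    - [-1.87,-1.71,0,0]
    - [-1.87,-1.71,0,0]
    - [0,0,0,0]
    - [0,0,2,0]
    - [0,0,2,0]
    - [0,0,1.5,0]
    - [0,0,0.5,0]
    - [0,0,0.3,0]
    - [0,0,0.3,0]
    - [0,0,0.3,0]
    - [0,0,0,0]

```text
t: 5.53
position: [0.5669, 0.0086, 0.1334]
tool_rot: [0.0, 0.353, 0.936, 0.0]
wrist_force: [-0.5, 0.4, -0.6]
gripper_width: 0.0
grip_force: 0.0
```

step_arm:
  series:
    - [0,0,0.3,0]
    - [0,0,0.3,0]
    - [0,0,0.2,0]
    - [0,0,0.2,0]
    - [0,0,0.2,0]
    - [0,0,0.15,0]
    - [0,0,0.1,0]
    - [0,0,0.1,0]
    - [0,0,0,0]

```text
t: 6.28
position: [0.5674, 0.0085, 0.119]
tool_rot: [0.001, 0.353, 0.936, 0.0]
wrist_force: [-1.8, 1.5, 10.4]
gripper_width: 0.0
grip_force: 4.9
```

step_arm:
  series:
    - [0,0,0.08,0]
    - [0,0,0,0]
    - [0,0,0,0]

```text
t: 6.53
position: [0.5674, 0.0085, 0.119]
tool_rot: [0.001, 0.353, 0.936, 0.0]
wrist_force: [-3.5, 1.9, 14.2]
gripper_width: -0.0001
grip_force: 7.2
```

step_arm:
  series:
    - [0,0,-1,0]
    - [0,0,-2.5,0]
    - [0,0,-3,0]
    - [0,0,-1.5,0]
    - [0,0,0,0]
    - [0,0,0,0]

```text
t: 7.03
position: [0.5669, 0.0082, 0.1975]
tool_rot: [0.001, 0.353, 0.936, -0.0]
wrist_force: [-0.6, -0.1, -0.1]
gripper_width: -0.0001
grip_force: 0.0
```

Run:
```python
from h import *
delta([.5285,-.2879,.17])
```

```text
x axis ang 138.64 tool z [ 1.e-03 -5.e-04 -1.e+00] pos [0.5669 0.0082 0.1975] t 7.0333 F [-0.6 -0.1 -0.1]
delta cm [-16.68 -24.76   2.77]
```

The clamp is at its stop: 119 mm with 14 N. Now I'll move above green.

step_arm:
  series:
    - [-1.39,-2.06,0,0]
    - [-1.39,-2.06,0,0]
    - [-1.39,-2.06,0,0]
    - [-1.39,-2.06,0,0]
    - [-1.39,-2.06,0,0]
    - [-1.39,-2.06,0,0]
    - [-1.39,-2.06,0,0]
    - [-1.39,-2.06,0,0]
    - [-1.39,-2.06,0,0]
    - [-1.39,-2.06,0,0]
    - [-1.39,-2.06,0,0]
    - [-1.39,-2.06,0,0]
    - [0,0,0,0]
    - [0,0,0,0]

```text
t: 8.2
position: [0.5273, -0.288, 0.1947]
tool_rot: [-0.002, 0.354, 0.935, 0.001]
wrist_force: [-0.0, 0.1, 0.3]
gripper_width: -0.0003
grip_force: 0.0
```

Run:
```python
from h import *
c,f=cal("wrist");im=viewer.get_image("wrist")[:,:,::-1].copy();hsv=cv2.cvtColor(im,cv2.COLOR_BGR2HSV)
cv2.imwrite("pics/w3.png",im)
for n,lo,hi in(("green",(45,100,50),(80,255,255)),("blue",(100,150,50),(125,255,255)),("red",(0,150,50),(8,255,255))):
    k,l,s,ce=cv2.connectedComponentsWithStats(cv2.inRange(hsv,lo,hi))
    for i in range(1,k):
        if s[i,4]>150:print(n,ce[i].round(1),s[i],ray(c,f,*ce[i],.067).round(4))
delta([.5285,-.2879,.073])
```

```text
green [320.4 224.7] [304 207  34  36 945] [ 0.5269 -0.2875  0.067 ]
blue [604.2  37.5] [ 561    7   79   58 2516] [ 0.5583 -0.0436  0.067 ]
blue [384.2 180. ] [ 367  163   36   36 1006] [ 0.5331 -0.2254  0.067 ]
blue [492.6 255.2] [ 467  239   63   41 1263] [ 0.643  -0.1963  0.067 ]
red [233.3 151.7] [ 185  113   98   76 2692] [ 0.4382 -0.2995  0.067 ]
red [260.7 266.4] [245 250  32  33 831] [ 0.5206 -0.3497  0.067 ]
x axis ang 138.57 tool z [-0.0028  0.0027 -1.    ] pos [ 0.5276 -0.287   0.1951] t 8.25 F [ 0.7  0.9 -0.1]
delta cm [-1.700e-01 -1.000e-02  1.221e+01]
```

View pics/w3.png

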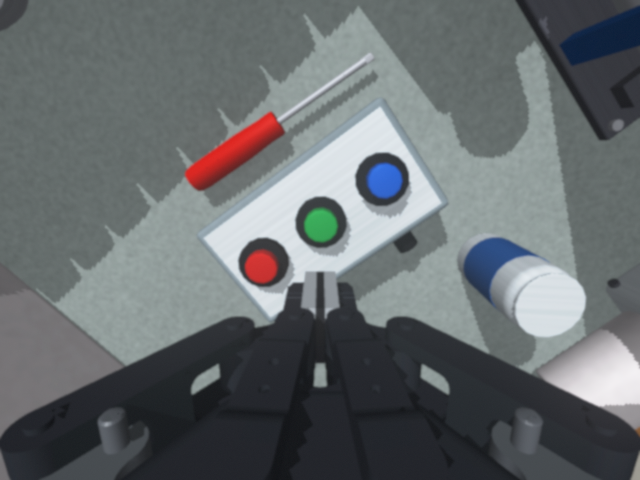

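The green cap, at (320,225), lies under the fingertips at about (0.5275, -0.2877), with blue and red well clear. I'll descend and press.

step_arm:
  series:
    - [0,0.05,2.5,0]
    - [0,0,3,0]
    - [0,0,3,0]
    - [0,0,2.5,0]
    - [0,0,1,0]
    - [0,0,0.3,0]
    - [0,0,0.3,0]
    - [0,0,0.2,0]
    - [0,0,0.2,0]
    - [0,0,0.2,0]
    - [0,0,0,0]
    - [0,0,0,0]

```text
t: 9.25
position: [0.5299, -0.2872, 0.0661]
tool_rot: [0.001, 0.353, 0.936, -0.0]
wrist_force: [0.7, 3.1, 6.0]
gripper_width: -0.0003
grip_force: 2.4
```

step_arm:
  series:
    - [0.1,0,0.2,0]
    - [0,0,0.2,0]
    - [0,0,0.1,0]
    - [0,0,0.1,0]
    - [0,0,0,0]
    - [0,0,0,0]

```text
t: 9.75
position: [0.5301, -0.2873, 0.0655]
tool_rot: [0.003, 0.353, 0.936, -0.001]
wrist_force: [-8.2, 9.2, 38.4]
gripper_width: -0.0003
grip_force: 19.2
```

Run:
```python
from h import *
o=env.get_obs();print(o["wrist_torque"],o["joint_efforts"]);delta([.5275,-.2877,.062])
im=viewer.get_image("scene")[:,:,::-1]
cv2.imwrite("pics/s2.png",cv2.resize(im[210:410,70:300],None,fx=3,fy=3,interpolation=cv2.INTER_CUBIC))
c,f=cal("wrist");w=viewer.get_image("wrist")[:,:,::-1]
cv2.imwrite("pics/w4.png",w)
```

```text
[ 1.56371507  1.36734749 -0.01519993] [-2.50138566e+00 -3.23463893e+01 -1.87765127e+01 -6.06071670e-01
 -4.22121584e+00 -2.91262055e-03]
x axis ang 138.66 tool z [ 0.0054 -0.0041 -1.    ] pos [ 0.5301 -0.2873  0.0655] t 9.75 F [-8.2  9.2 38.4]
delta cm [ 0.17 -0.2   0.35]
```

View pics/s2.png

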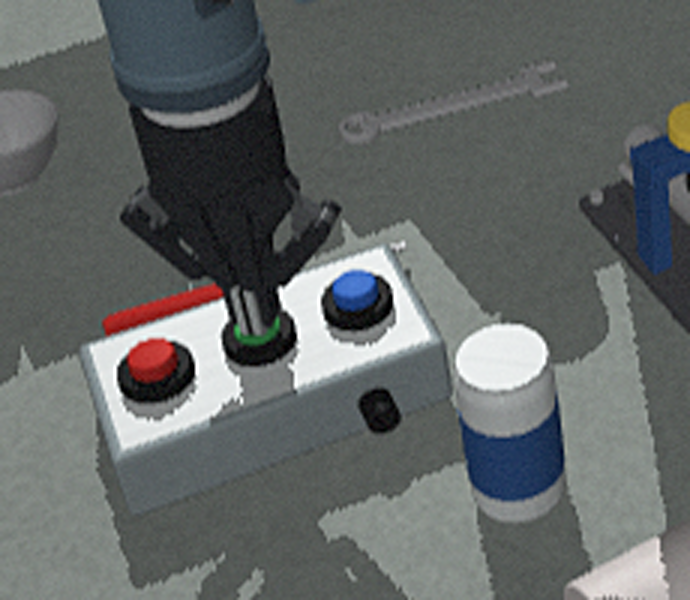

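step_arm:
  series:
    - [-0.1,0,-0.3,0]
    - [0,0,0,0]
    - [0,0,0,0]

```text
t: 10.1
position: [0.5301, -0.2874, 0.0657]
tool_rot: [0.002, 0.353, 0.936, -0.0]
wrist_force: [-4.5, 6.5, 21.7]
gripper_width: -0.0
grip_force: 11.3
```

step_arm:
  series:
    - [0,0,-0.1,0]
    - [0,0,0,0]
    - [0,0,0,0]

```text
t: 10.35
position: [0.53, -0.2874, 0.0659]
tool_rot: [0.002, 0.353, 0.936, -0.0]
wrist_force: [-2.2, 5.3, 16.4]
gripper_width: -0.0001
grip_force: 8.4
```

step_arm:
  series:
    - [0,0,-0.1,0]
    - [0,0,0,0]
    - [0,0,0,0]

```text
t: 10.6
position: [0.53, -0.2874, 0.0659]
tool_rot: [0.002, 0.353, 0.936, -0.0]
wrist_force: [-0.1, 4.3, 10.7]
gripper_width: -0.0003
grip_force: 5.6
```

step_arm:
  series:
    - [0,0,-0.1,0]
    - [0,0,0,0]
    - [0,0,0,0]

```text
t: 10.85
position: [0.53, -0.2874, 0.066]
tool_rot: [0.001, 0.353, 0.936, -0.0]
wrist_force: [2.5, 3.0, 7.8]
gripper_width: 0.0
grip_force: 3.8
```

step_arm:
  series:
    - [0,0,-0.2,0]
    - [0,0,0,0]
    - [0,0,0,0]

```text
t: 11.1
position: [0.5297, -0.2875, 0.0675]
tool_rot: [0.001, 0.353, 0.936, -0.0]
wrist_force: [3.3, 1.4, 3.3]
gripper_width: -0.0001
grip_force: 2.0
```

step_arm:
  series:
    - [0,0,-0.2,0]
    - [0,0,0,0]
    - [0,0,0,0]

```text
t: 11.35
position: [0.5291, -0.2874, 0.0691]
tool_rot: [0.0, 0.353, 0.936, -0.0]
wrist_force: [1.9, -0.1, 2.2]
gripper_width: -0.0001
grip_force: 1.5
```

step_arm:
  series:
    - [0,0,-0.2,0]
    - [0,0,0,0]
    - [0,0,0,0]

```text
t: 11.6
position: [0.5287, -0.2872, 0.0709]
tool_rot: [-0.0, 0.353, 0.936, -0.0]
wrist_force: [1.8, -1.1, 1.8]
gripper_width: -0.0003
grip_force: 1.0
```

step_arm:
  series:
    - [0,0,-0.2,0]
    - [0,0,0,0]
    - [0,0,0,0]

```text
t: 11.85
position: [0.5283, -0.2865, 0.0725]
tool_rot: [-0.001, 0.353, 0.936, 0.0]
wrist_force: [-0.2, 0.1, -0.9]
gripper_width: -0.0001
grip_force: 0.0
```

The spring force runs from contact at about 72 mm to a hard stop at 66 mm. That is the full 6 mm of travel, with the panel about 4 mm higher than stated, so green was pressed fully in and has sprung back. I'll retreat and check.

step_arm:
  series:
    - [0,0,-1,0]
    - [0,0,-3,0]
    - [0,0,-3,0]
    - [0,0,-3,0]
    - [0,0,-3,0]
    - [0,0,-1,0]
    - [0,0,0,0]
    - [0,0,0,0]

```text
t: 12.52
position: [0.5288, -0.2868, 0.2129]
tool_rot: [0.0, 0.353, 0.936, -0.0]
wrist_force: [-1.5, 0.3, -0.1]
gripper_width: 0.0
grip_force: 0.0
```

Run:
```python
from h import *
im=viewer.get_image("scene")[:,:,::-1]
cv2.imwrite("pics/s3.png",cv2.resize(np.vstack([cv2.imread("pics/scene0.png")[170:350,80:480],im[170:350,80:480]]),None,fx=1.6,fy=1.6))
```

```text
(no output)
```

View pics/s3.png

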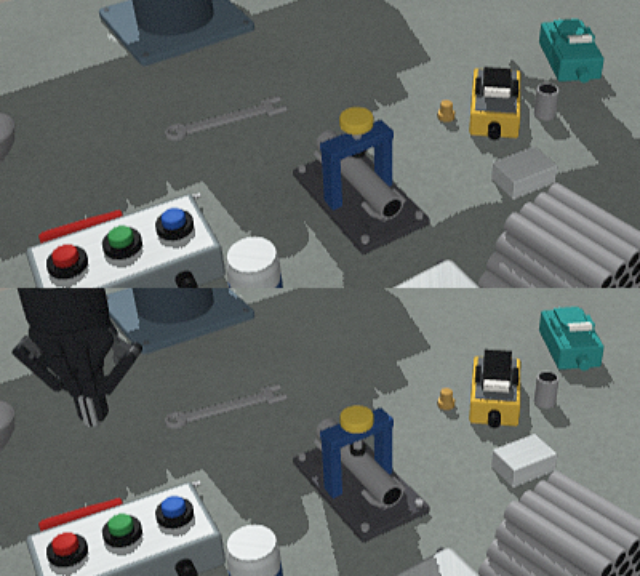

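The before/after picture shows the rocker flipped at (497,383) and the clamp head down at (357,418). The green button is out again at (122,527), and the tube and loose things have not moved.

```bash
python3 -c "
from workcell import env
print(env.sign_off())"
```

```text
the job is handed in; nothing more can be done
None
```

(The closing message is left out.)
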